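Clamp the preserve jar and keep the trigger held

ROBOT

A 6-joint arm with a two-finger parallel gripper is mounted at the origin on the work surface. World frame = base frame: x ahead of the robot, y to its left, z up, the work surface at z = 0. Lengths are in m, angles in rad, forces in N, time in s.
With the tool pointing down it reaches from about 0.3 to 0.825 m from the base axis. Payload 5.4 kg.
Tool frame: the origin (TCP) lies at the very end of the fingers, on their centre line; the grasp point (between the pads) lies 19 mm behind it; z points along the fingers, x is the direction in which the jaws open and shut, and the axes are right-handed (so a half turn about z gives the same grasp; the last joint's range is limited). The gripper opens to 92 mm and grips with 3 to 60 N. Pads are 20 mm wide; open, the fingers measure 128 mm over their backs; the gripper's body (75 mm by 189 mm) begins 69 mm behind the grasp point.
Start: joints at [0.925, 0.158, 1.597, -0, 1.386, -0.21], TCP at [0.243, 0.521, 0.215] pointing down, gripper open.
Joint ranges: [-2.91, 2.91], [-0.94, 2.29], [0.18, 2.7], [-1.29, 4.43], [0.17, 2.64], [-3, 3]. Speed limits (rad/s): [2.57, 2.57, 3.14, 3.14, 3.14, 3.14].

INTERFACE

Orientations are given as a rotation vector (axis times angle).
In Python, from workcell import bot gives the robot as it stands. Calls block until the motion is done:
- bot.goto(position, orientation): joint-space move of the TCP to a pose.
- bot.line_to(position, rot=None, max_speed=0.15): straight line of the TCP; rot=None keeps the orientation; max_speed is the mean speed in m/s.
- bot.set_joints(angles): joint-space move.
- bot.set_gripper(opening, newtons=None): opening from 0.0 (shut) to 1.0 (fully open); newtons is the grip in N (None keeps the last); returns when the fingers have stopped.
- bot.hold(seconds).
- bot.inverse_kinematics(position, orientation): joint angles nearest the present ones, or None.
- bot.read_camera(name): name is "scene" or "top" or "wrist"; returns a dict with "pixels" (384x512x3 uint8, blue, green, red), "fx", "fy", "cx", "cy" (pixels), "R" (3x3) and "t" (3): a world point X has camera coordinates R X + t. Camera axes: x right, y down, z forward; pixel columns grow to the right and rows downward; lengths in m; the calibration is good to about 2 mm. A picture is of the moment at which its call begins. There is no depth.
A pose or a line that the arm cannot do raises bot.MotionError and nothing moves.
- bot.job_done(): hands the job in, once; it reports no verdict.
Readings, each from a call of its own:
- bot.current_clock(): time.
- bot.current_joints(): joint angles.
- bot.current_joint_vel(): joint speeds.
- bot.current_effort(): joint torques, N m.
- bot.current_ee_pos(): TCP position.
- bot.current_tool_rot(): TCP orientation.
- bot.current_contact_force(): force on the tool from outside, world axes, zero at the start.
- bot.current_ft_torque(): the same for the moment, N m.
- bot.current_opening(): opening from 0.0 (shut) to 1.0 (fully open).
Only numpy, scipy, OpenCV 4.12 (cv2) and the standard library are available. Lean on these libraries where they do the work, as an engineer would, in place of code of your own. Each camera call takes 0.05 s, during which the arm holds its last target.

TASK

Stand the jar of preserve upright on the jar clamp's board, between the sprung pad and the V-shaped stop, and take your hand off it. Then pump the clamp's trigger until the pad reaches the jar and holds it against the stop, sprung in by about half of its travel and never squeezed nearly to the bottom, because the glass could crack. Finish while still holding the trigger squeezed at that grip; do not push the jaw by hand, and leave the plate, the lid and the tin where they are.

Things in the scene. Friction and masses are not known exactly. Their poses are not given: they have to be found in the camera images.
- clamp: Jar clamp (one-hand bar clamp) fixed on a board 330 x 100 mm (x -170 to 160), 6 mm thick. Origin on the tray, z up; x runs along the clamp the way the jaw advances: trigger (-x), fixed grip, jaw, V stop (+x). All clamp positions here are in this frame. Grey housing under the handles 40 mm wide, top z 52 mm; toothed bar inside. Jar against the stop: its axis at x 113, y 0 mm.
- fixed_grip: The fixed grip: upright grey post 20 mm thick (x -70 to -50 mm), 26 mm wide, z 47 to 126 mm; it does not move. The origin is the clamp's origin.
- trigger_mid (a point): Point in the middle of the trigger blade at z 100 mm; moves with the trigger. The blade is an upright black plate 12 mm thick in x, 26 mm wide in y, z 47 to 126 mm. At rest its centre is at x -104 mm, so blade and fixed grip measure 60 mm over all (x -110 to -50); 44 mm when fully squeezed.
- trigger (a joint): Trigger travel in m, 0 (out) to 0.016 (squeezed, towards the fixed grip, +x). A spring returns it (3 N out, 5 N in) when the fingers open clear. Squeezing pushes toothed bar and jaw forward as far, after up to 6 mm lost motion until the pawl meets a tooth (6 mm pitch). Let it fully out between pumps for whole strokes.
- jaw (a joint): Advance of bar and jaw to the V stop in m, 0 to 0.062; starts from 0 to 0.022. The jaw is an upright grey plate 40 mm wide, top z 64 mm, at x 5 to 17 mm plus this. Only 1.8 N of friction keeps the jaw in place: when the trigger is let out, the pad pushes the jaw back to about 2 mm of pad squeeze, so the grip lasts only while the trigger is held.
- pad (a joint): How far the sprung pad is pushed in towards the jaw plate, in m: 0 (free, 16 mm gap between pad and jaw plate) to 0.015 (bottomed). Spring rate 800 N/m. A good grip is about 0.007.
- pad_front (a point): Centre of the pad's front face (black rubber, 44 x 44 mm, z 14 to 58 mm), which touches the jar; at x = 41 mm plus the jaw's advance minus the pad's squeeze.
- anvil: The V-shaped steel stop at the +x end of the board, 50 mm wide, top at z 56 mm; its two cheeks centre the jar. They touch the jar 30 degrees to either side of the axis and reach to x = 130 mm. Origin: the clamp's origin.
- jar_center (a point): Centre (half-way up) of the closed glass jar of orange apricot preserve: 56 mm diameter, 80 mm tall with a 52 mm steel lid; z axis up along the jar. About 0.26 kg. Starts standing on the tray to the robot's left.
- jar: The same jar; origin at the centre of its underside.
- sugar_tin: Bystander: closed steel sugar tin, 84 mm diameter, 100 mm tall; origin under its centre.
- plate: Bystander: green melamine side plate, 170 mm diameter, 18 mm tall; origin under its centre.
- jam_lid: Bystander: pink silicone jar lid, disc of 72 mm diameter, 11 mm thick; origin under its centre.
There are look-alikes about, which are no part of the job. What is meant by the jar is not green or yellow, and is the larger of those in its own colour.

How it is judged:
By the outcome, as a careful person would: the job done as asked, in the order asked, and still so for the second after the job is handed in, while the arm keeps its last pose, push and grip.
It also fails if it takes over 58 s, if anything falls off the work surface, if the arm or the gripper's body presses on something with over 40 N, if the wrist force passes 120 N, or if a joint passes its speed limit or range.

## Working session

There is one attempt and no reset: what is moved stays moved. The work goes in short steps, each a Python script; the robot and the scene stay as the last script left them, time stands still between calls to the robot, and variables do not carry over. Pictures are saved under pics/ and viewed, and the job is handed in when it is done.

```bash
mkdir -p pics; ls; python3 - <<'E'
from workcell import bot
import cv2,numpy as np
print(bot.current_clock())
for n in ["scene","top","wrist"]:
    d=bot.read_camera(n); cv2.imwrite(f"pics/{n}0.png",d["pixels"])
    print(n,d["fx"],d["cx"],d["cy"],np.round(d["R"],3).tolist(),np.round(d["t"],3).tolist(), np.round(-np.array(d["R"]).T@d["t"],3))
print(bot.current_clock(), bot.current_tool_rot(), bot.current_opening())
E
```

```text
pics
0.0
scene 438.9809154337007 253.43964409534348 192.89873403888822 [[0.653, 0.757, 0.01], [0.43, -0.359, -0.829], [-0.624, 0.545, -0.56]] [-0.355, -0.172, 1.783] [ 1.418 -0.765  0.86 ]
top 368.6299902609747 253.67118722883194 193.22420419561112 [[-0.021, -1.0, 0.015], [-0.992, 0.019, -0.124], [0.124, -0.018, -0.992]] [-0.024, 0.542, 1.0] [ 0.413 -0.017  1.06 ]
wrist 270.36962193090926 260.11799124806515 187.43769708405017 [[0.422, 0.906, -0.002], [0.866, -0.403, 0.295], [0.267, -0.126, -0.955]] [-0.575, -0.032, 0.392] [0.166 0.558 0.383]
0.15 [ 2.64867203e+00  1.68841806e+00 -2.05674922e-03] 0.9987749467572985
```

View pics/scene0.png

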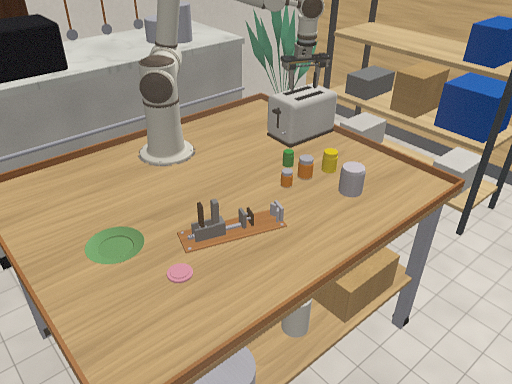

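View pics/top0.png

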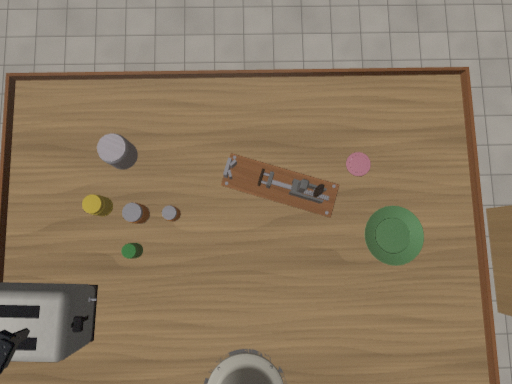

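View pics/wrist0.png

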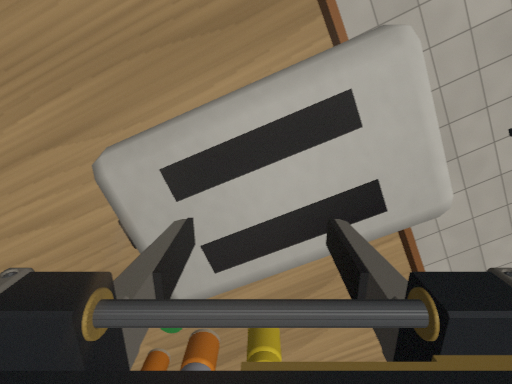

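The scene view shows two orange jars; the larger, at (306,167), is the jar. The clamp is at (232,222) with its V stop towards +y. In the top view the jar lid is at (132,212) and the clamp board runs from (225,165) to (335,205). I'll enlarge the views to measure.

```bash
python3 - <<'E'
import cv2
t=cv2.imread("pics/top0.png")
a=cv2.resize(t[145:225,215:345],None,fx=6,fy=6,interpolation=cv2.INTER_CUBIC);cv2.imwrite("pics/topclamp.png",a)
a=cv2.resize(t[125:265,75:190],None,fx=4,fy=4,interpolation=cv2.INTER_CUBIC);cv2.imwrite("pics/topjars.png",a)
s=cv2.imread("pics/scene0.png")
a=cv2.resize(s[190:255,170:295],None,fx=6,fy=6,interpolation=cv2.INTER_CUBIC);cv2.imwrite("pics/scclamp.png",a)
E
```

```text
(no output)
```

View pics/topclamp.png

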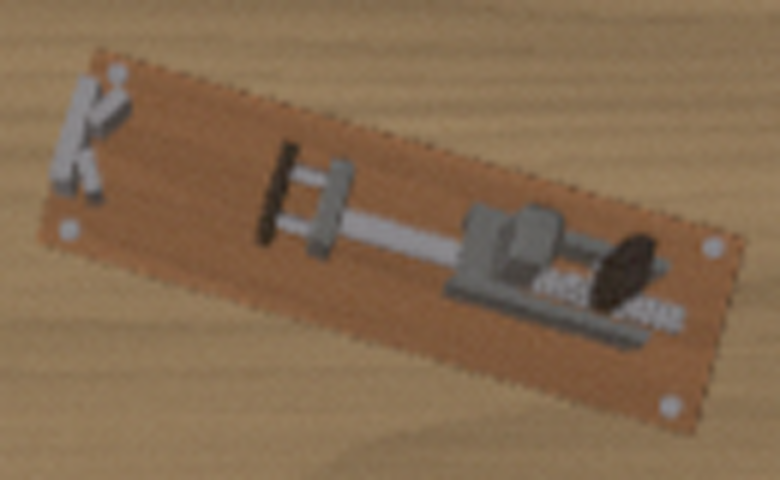

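View pics/topjars.png

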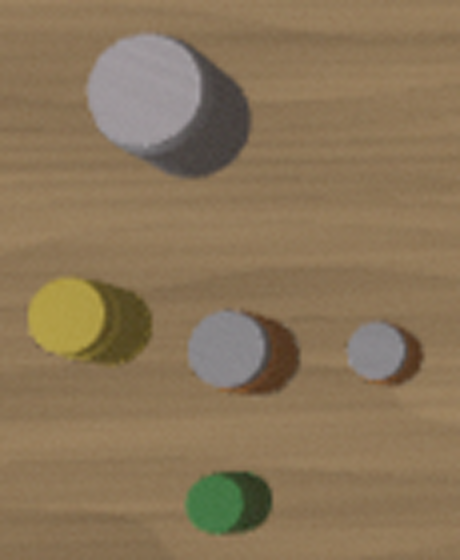

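View pics/scclamp.png

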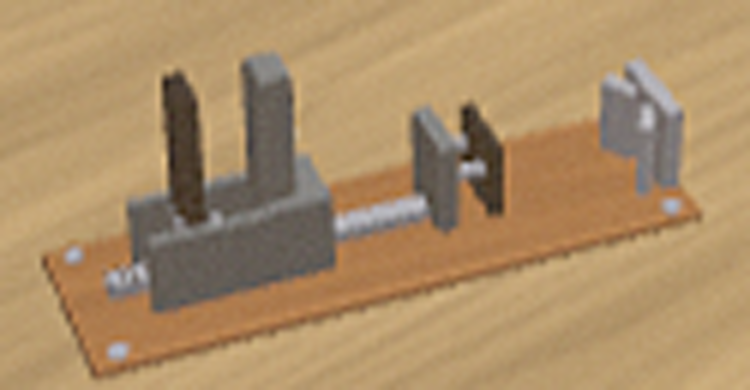

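```bash
cat > h.py <<'E'
from workcell import bot
import cv2,numpy as np
from scipy.spatial.transform import Rotation as Rn
def ray(d,u,v,z):
    R=np.array(d["R"]);t=np.array(d["t"]);c=-R.T@t
    r=R.T@np.array([(u-d["cx"])/d["fx"],(v-d["cy"])/d["fy"],1]);return c+r*(z-c[2])/r[2]
def proj(d,X):
    p=np.array(d["R"])@X+np.array(d["t"]);return p[0]/p[2]*d["fx"]+d["cx"],p[1]/p[2]*d["fy"]+d["cy"]
def fit(model,world):
    m=np.array(model);w=np.array(world);mc=m.mean(0);wc=w.mean(0)
    a=((m-mc)[:,0]+1j*(m-mc)[:,1]);b=((w-wc)[:,0]+1j*(w-wc)[:,1]);th=np.angle((b*a.conj()).sum())
    R=np.array([[np.cos(th),-np.sin(th)],[np.sin(th),np.cos(th)]]);o=wc-R@mc
    return th,o,R,(w-(m@R.T+o))
def save(n,name,crop=None,f=1):
    d=bot.read_camera(n);p=d["pixels"]
    if crop: x0,y0,x1,y1=crop;p=p[y0:y1,x0:x1]
    if f!=1:p=cv2.resize(p,None,fx=f,fy=f,interpolation=cv2.INTER_CUBIC)
    cv2.imwrite(f"pics/{name}.png",p);return d
E
python3 - <<'E'
from h import *
d=bot.read_camera("top");s=bot.read_camera("scene")
cr=[(97,48),(747,237),(695,435),(40,243)]
f=lambda x,k,o:((x[0]+.5)/k-.5+o[0],(x[1]+.5)/k-.5+o[1])
m=[(.16,-.05),(-.17,-.05),(-.17,.05),(.16,.05)]
W=[ray(d,*f(c,6,(215,145)),.006)[:2] for c in cr]
th,o,R,r=fit(m,W);print(th,o,np.round(r,4))
cs=[(43,258,-.17,-.05*-1),(97,375,-.17,-.05),(700,215,.16,-.05)]
# scene: check
for c in cs: print(c[2:], R.T@(ray(s,*f(c,6,(170,190)),.006)[:2]-o))
j=ray(d,*f((228,349),4,(75,125)),.08);print("jar top",j, "scene proj of centre",proj(s,np.r_[j[:2],.08]),proj(s,np.r_[j[:2],0]))
print("tin",ray(d,*f((145,92),4,(75,125)),.1),"yel",ray(d,*f((67,316),4,(75,125)),.07),"small",ray(d,*f((376,350),4,(75,125)),.05),"green",ray(d,*f((214,503),4,(75,125)),.06))
for nm,p in (("pad",(292,143)),("pad2",(265,243))):
    print(nm,R.T@(ray(d,*f(p,6,(215,145)),.058)[:2]-o))
for nm,p in (("jaw",(345,160)),("jaw2",(322,255))):
    print(nm,R.T@(ray(d,*f(p,6,(215,145)),.064)[:2]-o))
print(R.T@(ray(d,*f((632,262),6,(215,145)),.126)[:2]-o))
E
python3 - <<'E'
import cv2
s=cv2.imread("pics/scene0.png")
cv2.imwrite("pics/scj.png",cv2.resize(s[135:205,270:375],None,fx=6,fy=6,interpolation=cv2.INTER_CUBIC))
E
```

```text
1.2651426229330918 [ 0.57027197 -0.10839038] [[-0.0003 -0.0005]
 [ 0.0001  0.0014]
 [ 0.0004  0.0011]
 [-0.0003 -0.0019]]
(-0.17, 0.05) [-0.16705466  0.04118076]
(-0.17, -0.05) [-0.16629246 -0.05520044]
(0.16, -0.05) [ 0.15827329 -0.05554455]
jar top [0.49217827 0.28997476 0.08      ] scene proj of centre (np.float64(305.0736187863915), np.float64(156.70732002086862)) (np.float64(303.4434626006464), np.float64(175.50109707922198))
tin [0.66231332 0.3418054  0.1       ] yel [0.51728627 0.40084567 0.07      ] small [0.49189209 0.19868769 0.05      ] green [0.39101413 0.30349213 0.06      ]
pad [ 0.05458084 -0.02138222]
pad2 [0.05352479 0.02685338]
jaw [ 0.02902245 -0.01947596]
jaw2 [0.02700972 0.02571445]
[-0.10025419  0.00054613]
```

View pics/scj.png

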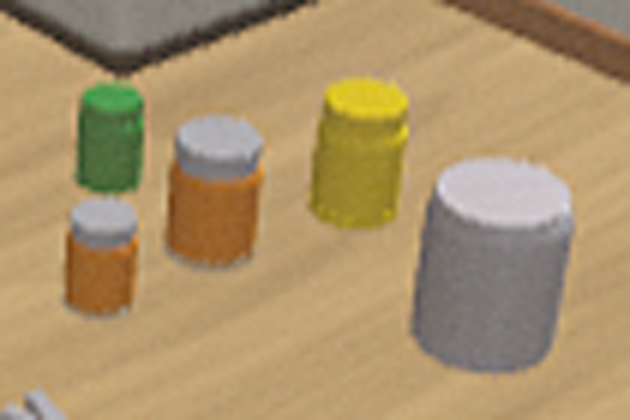

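```bash
cat >> h.py <<'E'
def rv(phi):
    c,s=np.cos(phi),np.sin(phi)
    return Rn.from_matrix(np.array([[c,s,0],[s,-c,0],[0,0,-1.]])).as_rotvec()
def st():
    print("clk",round(bot.current_clock(),2),"pos",np.round(bot.current_ee_pos(),4),"F",np.round(bot.current_contact_force(),2),"op",round(bot.current_opening(),4))
E
python3 - <<'E'
from h import *
x=Rn.from_rotvec(bot.current_tool_rot()).as_matrix()[:,0];print(np.arctan2(x[1],x[0]))
for nm,p in (("jar",(.492,.29,.2)),("clampV",(.604,0,.1)),("trig",(.55,-.177,.081)),("look",(.56,-.1,.36))):
  for k in range(-12,13):
    ph=k*np.pi/12
    q=bot.inverse_kinematics(np.array(p),rv(ph))
    print(nm,k*15,None if q is None else np.round(q,2)) if k%2==0 else 0
E
```

```text
1.134966109328158
jar -180 [ 0.32  0.16  1.63  0.    1.36 -2.82]
jar -150 [0.32 0.16 1.63 0.   1.36 2.94]
jar -120 [ 0.32  0.16  1.63 -0.    1.36  2.42]
jar -90 [ 0.32  0.16  1.63 -0.    1.36  1.89]
jar -60 [0.32 0.16 1.63 0.   1.36 1.37]
jar -30 [ 0.32  0.16  1.63 -0.    1.36  0.84]
jar 0 [ 0.32  0.16  1.63 -0.    1.36  0.32]
jar 30 [ 0.32  0.16  1.63 -0.    1.36 -0.2 ]
jar 60 [ 0.32  0.16  1.63  0.    1.36 -0.73]
jar 90 [ 0.32  0.16  1.63 -0.    1.36 -1.25]
jar 120 [ 0.32  0.16  1.63 -0.    1.36 -1.77]
jar 150 [ 0.32  0.16  1.63 -0.    1.36 -2.3 ]
jar 180 [ 0.32  0.16  1.63 -0.    1.36 -2.82]
clampV -180 [-0.2   0.34  1.62 -0.    1.19  2.94]
clampV -150 [-0.2   0.34  1.62 -0.    1.19  2.42]
clampV -120 [-0.2   0.34  1.62 -0.    1.19  1.89]
clampV -90 [-0.2   0.34  1.62 -0.    1.19  1.37]
clampV -60 [-0.2   0.34  1.62  0.    1.19  0.85]
clampV -30 [-0.2   0.34  1.62 -0.    1.19  0.32]
clampV 0 [-0.2   0.34  1.62 -0.    1.19 -0.2 ]
clampV 30 [-0.2   0.34  1.62 -0.    1.19 -0.72]
clampV 60 [-0.2   0.34  1.62  0.    1.19 -1.25]
clampV 90 [-0.2   0.34  1.62 -0.    1.19 -1.77]
clampV 120
[... 588 characters left out ...]
.    1.13 -2.09]
trig 120 [-0.52  0.3   1.7  -0.    1.13 -2.61]
trig 150 None
trig 180 [-0.52  0.3   1.7   0.    1.13  2.62]
look -180 [-0.39  0.09  1.39 -0.    1.66  2.75]
look -150 [-0.39  0.09  1.39 -0.    1.66  2.23]
look -120 [-0.39  0.09  1.39 -0.    1.66  1.71]
look -90 [-0.39  0.09  1.39 -0.    1.66  1.18]
look -60 [-0.39  0.09  1.39  0.    1.66  0.66]
look -30 [-0.39  0.09  1.39 -0.    1.66  0.13]
look 0 [-0.39  0.09  1.39 -0.    1.66 -0.39]
look 30 [-0.39  0.09  1.39 -0.    1.66 -0.91]
look 60 [-0.39  0.09  1.39  0.    1.66 -1.44]
look 90 [-0.39  0.09  1.39 -0.    1.66 -1.96]
look 120 [-0.39  0.09  1.39 -0.    1.66 -2.48]
look 150 None
look 180 [-0.39  0.09  1.39  0.    1.66  2.75]
```

```bash
python3 - <<'E'
from h import *
p=bot.current_ee_pos()
bot.line_to([p[0],p[1],.30],max_speed=.25);st()
bot.goto([.565,-.10,.26],rv(1.265));st()
d=save("wrist","wclamp");np.save("wc.npy",np.r_[np.array(d["R"]).ravel(),d["t"]])
bot.goto([.492,.29,.2],rv(-.785));st()
save("wrist","wjar");
E
```

```text
clk 0.74 pos [0.2427 0.5212 0.3005] F [-0.95  0.03 -0.61] op 1.0007
clk 3.23 pos [ 0.5651 -0.0992  0.2601] F [-0.39 -0.46 -0.16] op 1.002
clk 5.62 pos [0.4922 0.2898 0.2001] F [ 0.4  -0.31  0.51] op 0.9962
```

View pics/wclamp.png

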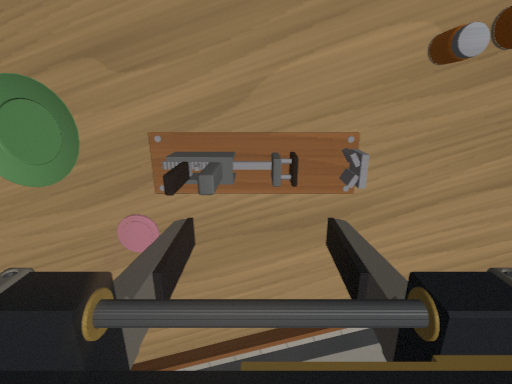

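View pics/wjar.png

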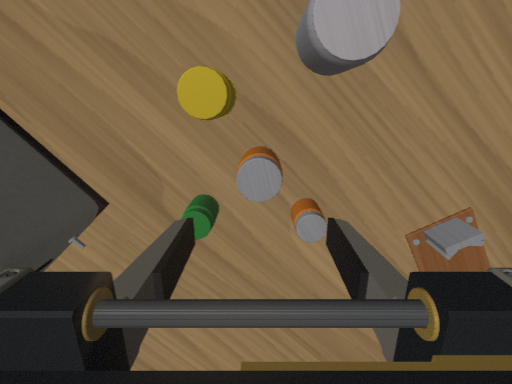

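```bash
python3 - <<'E'
import cv2
a=cv2.imread("pics/wclamp.png")[120:210,140:380];cv2.imwrite("pics/wclampz.png",cv2.resize(a,None,fx=3.3333,fy=3.3333,interpolation=cv2.INTER_CUBIC))
a=cv2.imread("pics/wjar.png")[130:260,180:350];cv2.imwrite("pics/wjarz.png",cv2.resize(a,None,fx=4,fy=4,interpolation=cv2.INTER_CUBIC))
E
```

```text
(no output)
```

View pics/wclampz.png

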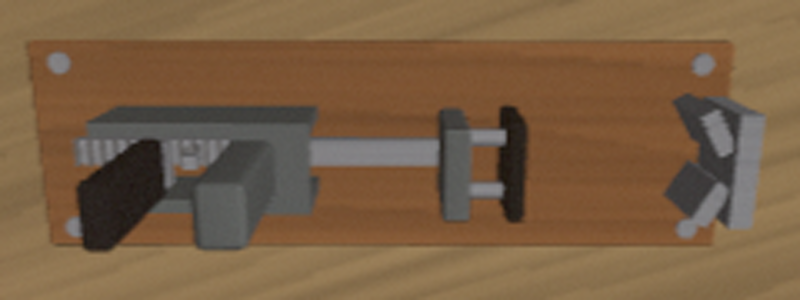

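View pics/wjarz.png

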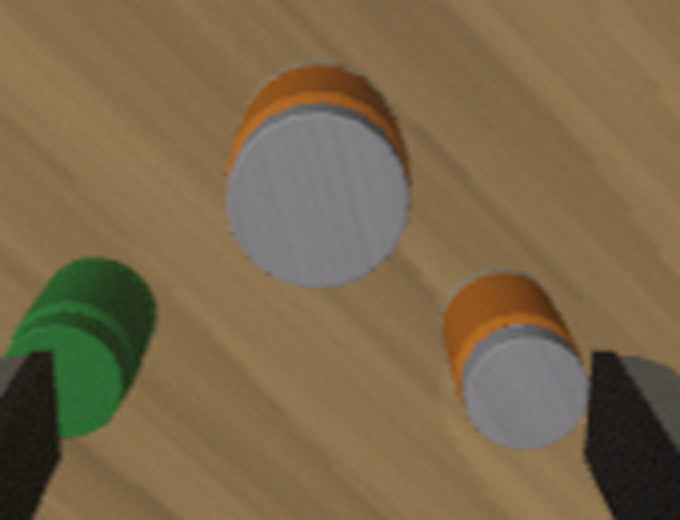

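```bash
python3 - <<'E'
from h import *
f=lambda x,k,o:((x[0]+.5)/k-.5+o[0],(x[1]+.5)/k-.5+o[1])
d=bot.read_camera("wrist");print(ray(d,*f((319,198),4,(180,130)),.08), "lid d",90*2/4/d["fx"]*(-(np.array(d["R"]).T@d["t"])[2]-.08))
a=np.load("wc.npy");d["R"]=a[:9].reshape(3,3);d["t"]=a[9:]
k=10/3;o=(140,120)
W=[ray(d,*f(c,k,o),.006)[:2] for c in [(28,41),(731,41),(713,244),(52,244)]]
th,oo,R,r=fit([(-.17,.05),(.16,.05),(.16,-.05),(-.17,-.05)],W);print(th,oo,np.round(r,4))
g=lambda p,z:np.round(R.T@(ray(d,*f(p,k,o),z)[:2]-oo),4)
print("pad front top",g((524,122),.058),g((522,218),.058),"jaw back/front",g((445,222),.064),g((469,222),.064))
print("trig top",g((80,212),.126),g((112,247),.126),"fix",g((196,245),.126),g((243,245),.126))
print("V back", g((761,115),.056),g((752,228),.056), "tips",g((678,97),.056))
E
```

```text
[0.49414476 0.29466131 0.08      ] lid d 0.0481852331847443
1.2666340229893323 [ 0.56998735 -0.10437901] [[ 0.001   0.0018]
 [-0.0002 -0.0028]
 [-0.0007 -0.0009]
 [-0.0001  0.0019]]
pad front top [0.0558 0.0213] [ 0.0566 -0.0205] jaw back/front [ 0.0232 -0.0204] [ 0.0334 -0.0204]
trig top [-0.108   0.0023] [-0.098  -0.0107] fix [-0.0681 -0.01  ] [-0.0515 -0.01  ]
V back [0.155  0.0238] [ 0.1569 -0.0257] tips [0.1197 0.0314]
```

```bash
python3 - <<'E'
from h import *
bot.line_to([.4938,.2935,.034],max_speed=.2);st()
bot.set_gripper(.3,15);st()
bot.line_to([.4938,.2935,.2],max_speed=.2);st()
save("wrist","wheld")
E
```

```text
clk 6.7 pos [0.495  0.2939 0.0354] F [ 0.23 -0.22  0.43] op 1.0004
clk 7.33 pos [0.494  0.2935 0.0342] F [ 0.01 -0.71  1.73] op 0.6066
clk 8.32 pos [0.4927 0.2931 0.1981] F [-0.76 -0.41 -3.54] op 0.6042
```

View pics/wheld.png

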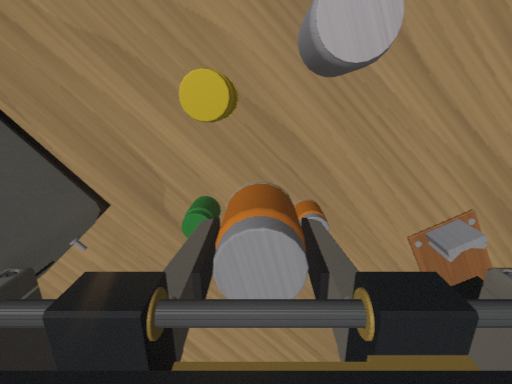

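```bash
cat >> h.py <<'E'
TH=1.266;O=np.array([.570,-.105])
def W(x,y,z):
    c,s=np.cos(TH),np.sin(TH);return [O[0]+c*x-s*y,O[1]+s*x+c*y,z]
E
python3 - <<'E'
from h import *
d=bot.read_camera("wrist");p=bot.current_ee_pos()
j=ray(d,261,260,p[2]+.046);off=j[:2]-p[:2];t=-.785
print("jar off", off, "along jaw",off@[np.cos(t),np.sin(t)],"along tool y",off@[np.sin(t),-np.cos(t)])
bot.goto(W(.108,0,.2),rv(TH-np.pi/2));st()
bot.line_to(W(.108,0,.075),max_speed=.2);st()
save("wrist","wover");save("scene","sover",(170,130,330,250),5)
E
```

```text
jar off [0.00463145 0.00569495] along jaw -0.0007490957571067709 along tool y -0.007302165857609811
clk 9.62 pos [ 0.6021 -0.001   0.1997] F [ 0.78  0.07 -2.95] op 0.6054
clk 10.39 pos [ 0.6035 -0.0017  0.0765] F [-0.15 -0.06 -3.  ] op 0.6072
```

View pics/wover.png

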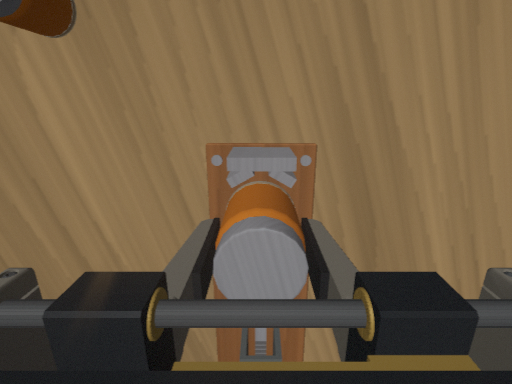

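View pics/sover.png

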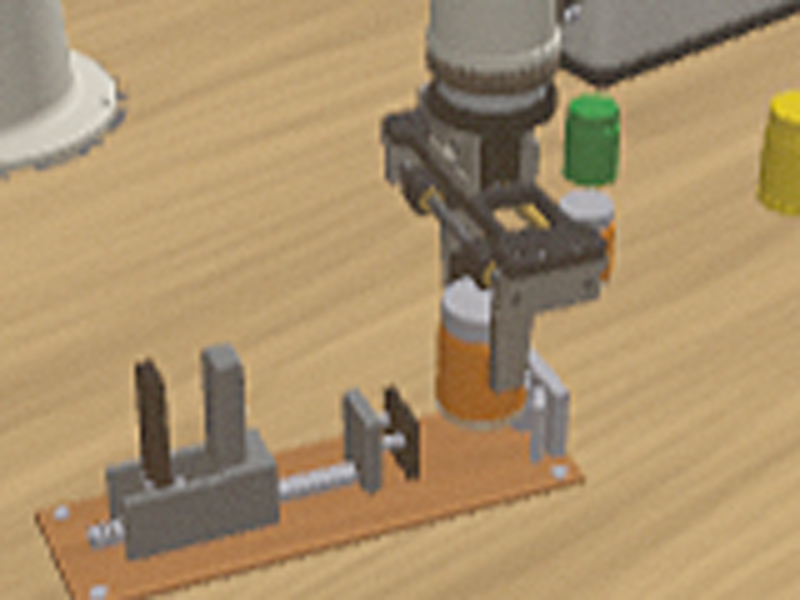

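```bash
python3 - <<'E'
from h import *
import cv2
a=cv2.imread("pics/wover.png")[130:310,195:330];cv2.imwrite("pics/woverz.png",cv2.resize(a,None,fx=3.3,fy=3.3,interpolation=cv2.INTER_CUBIC))
E
```

```text
(no output)
```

View pics/woverz.png

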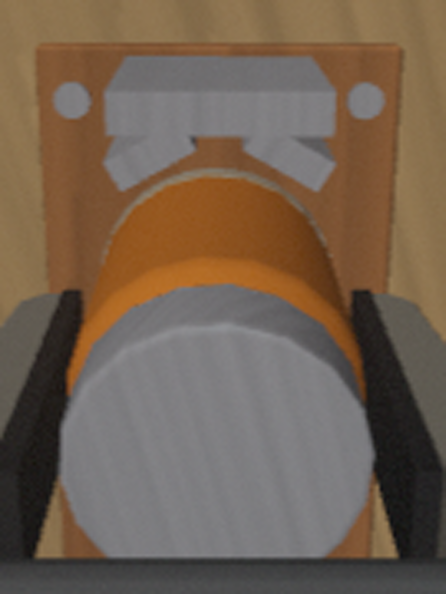

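```bash
python3 - <<'E'
from h import *
d=bot.read_camera("wrist");st();p=bot.current_ee_pos()
c,s=np.cos(TH),np.sin(TH);Ri=np.array([[c,s],[-s,c]])
f=lambda x,k,o:((x[0]+.5)/k-.5+o[0],(x[1]+.5)/k-.5+o[1])
g=lambda q,z:np.round(Ri@(ray(d,*f(q,3.3,(195,130)),z)[:2]-O),4)
print("tcp",Ri@(np.array(p[:2])-O))
print("bottom far edge -> centre x",g((220,168),p[2]-.034)-[.028,0])
print("lid",g((217,462),p[2]+.046),"far edge",g((217,324),p[2]+.046),"lid l/r",g((61,455),p[2]+.046),g((374,455),p[2]+.046))
print("board corner",g((38,44),.006),g((403,44),.006))
print("V top far (160?)",g((125,57),.056),g((314,57),.056),"top near",g((106,93),.056),g((334,93),.056))
print("cheek tips top",g((122,190),.056),g((319,190),.056),g((106,160),.056))
E
```

```text
clk 10.54 pos [ 0.604  -0.0022  0.0771] F [ 1.14 -0.13 -3.46] op 0.605
tcp [ 0.10830372 -0.00155093]
bottom far edge -> centre x [ 0.1084 -0.002 ]
lid [ 0.1101 -0.0009] far edge [ 0.1344 -0.0009] lid l/r [0.1115 0.024 ] [ 0.1114 -0.026 ]
board corner [0.1606 0.0467] [ 0.1605 -0.0514]
V top far (160?) [0.1647 0.0185] [ 0.1647 -0.0219] top near [0.1569 0.0228] [ 0.1569 -0.0265]
cheek tips top [0.135 0.02 ] [ 0.1349 -0.024 ] [0.1419 0.0234]
```

```bash
sed -i 's/O=np.array(\[.570,-.105\])/O=np.array([.5717,-.1055])/' h.py; python3 - <<'E'
from h import *
bot.line_to(W(.1085,0,.044),max_speed=.08);st()
z=.042
while z>.0385:
    bot.line_to(W(.1085,0,z),max_speed=.03)
    F=np.mean([bot.current_contact_force()[2] for _ in range(3)]);print(z,F)
    if F>0:break
    z-=.001
bot.set_gripper(.8,15);st()
bot.line_to(W(.1085,0,.16),max_speed=.15);st()
save("wrist","wplaced");save("scene","splaced",(170,130,330,250),5);st()
E
```

```text
clk 11.08 pos [ 0.6038 -0.0019  0.0433] F [ 0.07  0.32 -2.41] op 0.6055
0.042 -3.358052956154441
0.041 -2.656444785176551
0.04 -1.9145835957503472
0.039 6.031270910180871
clk 12.53 pos [ 0.6043 -0.002   0.0389] F [-0.21 -0.48 -0.03] op 0.8012
clk 13.49 pos [ 0.6034 -0.0018  0.1587] F [-0.15 -1.07  0.03] op 0.8016
clk 13.59 pos [ 0.6033 -0.0018  0.1584] F [-0.16  0.71  1.07] op 0.7991
```

View pics/wplaced.png

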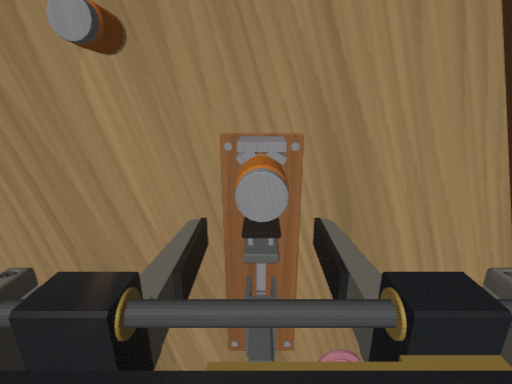

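View pics/splaced.png

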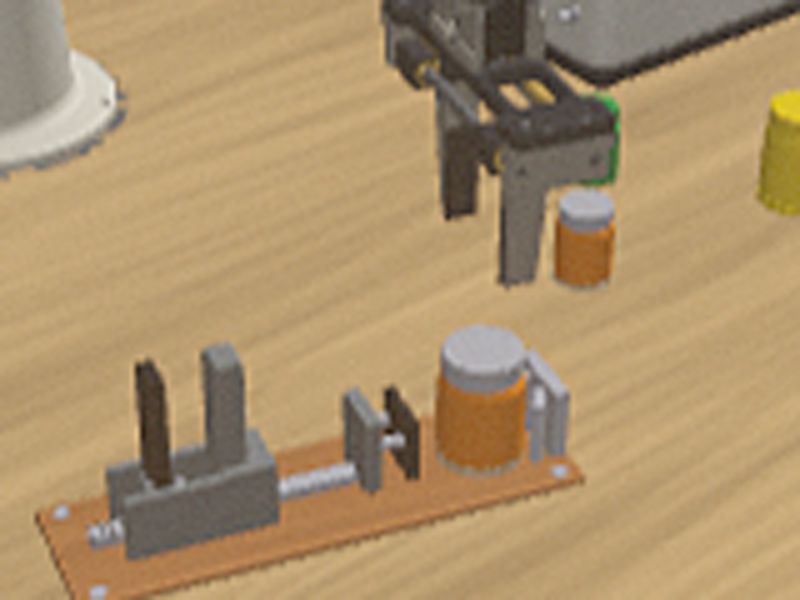

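```bash
python3 - <<'E'
from h import *
d=bot.read_camera("wrist")
c,s=np.cos(TH),np.sin(TH);Ri=np.array([[c,s],[-s,c]])
print("jar at",Ri@(ray(d,262,194,.086)[:2]-O))
bot.goto(W(-.078,0,.22),rv(TH));bot.set_gripper(1.0,40);st()
print(Ri@(np.array(bot.current_ee_pos()[:2])-O))
save("wrist","wtrig")
E
```

```text
jar at [0.11237452 0.00018115]
clk 15.76 pos [ 0.5483 -0.1798  0.22  ] F [-0.56 -0.19 -0.05] op 0.9989
[-7.79366229e-02  1.23816883e-05]
```

View pics/wtrig.png

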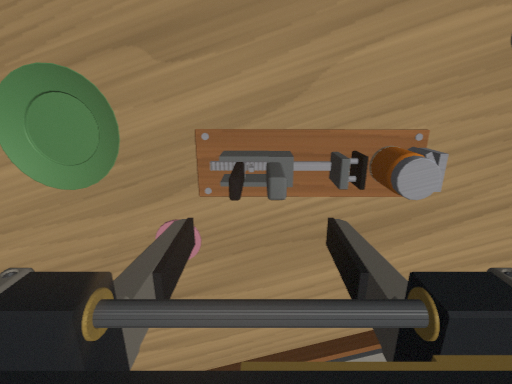

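```bash
python3 - <<'E'
from h import *
import cv2
a=cv2.imread("pics/wtrig.png")[120:210,190:450];cv2.imwrite("pics/wtrigz.png",cv2.resize(a,None,fx=3,fy=3,interpolation=cv2.INTER_CUBIC))
E
```

```text
(no output)
```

View pics/wtrigz.png

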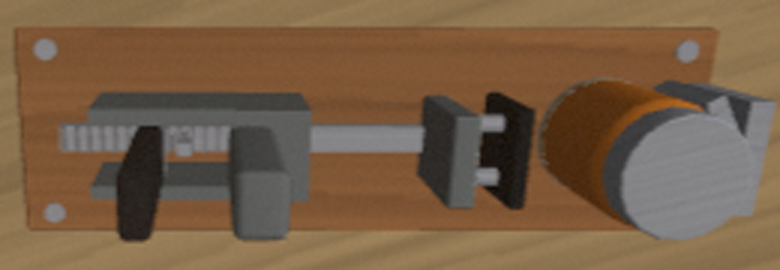

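```bash
python3 - <<'E'
from h import *
d=bot.read_camera("wrist")
c,s=np.cos(TH),np.sin(TH);Ri=np.array([[c,s],[-s,c]])
f=lambda x,k,o:((x[0]+.5)/k-.5+o[0],(x[1]+.5)/k-.5+o[1])
g=lambda q,z:np.round(Ri@(ray(d,*f(q,3,(190,120)),z)[:2]-O),4)
print("board",g((15,28),.006),g((718,28),.006),g((29,230),.006))
print("fix near",g((238,237),.126),g((289,237),.126),"trig near",g((118,238),.126),g((153,238),.126))
print("pad",g((526,208),.058),g((532,108),.058),"jar",g((683,176),.086))
bot.line_to(W(-.078,0,.081),max_speed=.15);st()
bot.line_to(W(-.072,0,.081),max_speed=.05);st()
save("wrist","wdown");save("scene","sdown",(170,130,330,250),5)
E
```

```text
board [-0.1677  0.0513] [0.1583 0.0512] [-0.1678 -0.0478]
fix near [-0.0675 -0.0089] [-0.0499 -0.0089] trig near [-0.1088 -0.0092] [-0.0968 -0.0092]
pad [ 0.0581 -0.0199] [0.0557 0.0234] jar [0.1061 0.002 ]
clk 16.93 pos [ 0.5491 -0.1803  0.0822] F [-0.22  0.35  0.52] op 0.9978
clk 17.2 pos [ 0.5506 -0.174   0.0817] F [-0.6  -0.75 -0.68] op 0.9997
```

View pics/wdown.png

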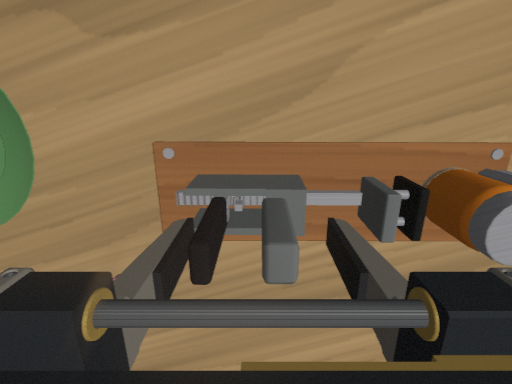

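View pics/sdown.png

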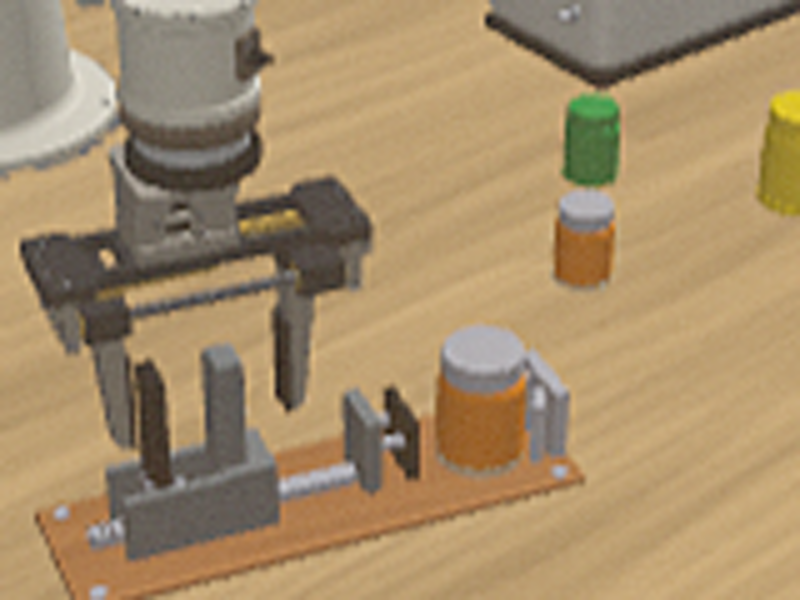

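```bash
cat >> h.py <<'E'
def Fx(n=6):
    R=[np.cos(TH),np.sin(TH)];v=[]
    for _ in range(n):
        bot.hold(.02);v.append(np.array(bot.current_contact_force())[:2]@R)
    return np.mean(v)
def tx():
    return np.array([np.cos(TH),np.sin(TH)])@(np.array(bot.current_ee_pos()[:2])-O)
def sq(op,n=20):
    bot.set_gripper(op,n);o=bot.current_opening()
    print("op %.3f -> %.1fmm F %.2f tcpx %.4f clk %.2f"%(op,o*92,Fx(),tx(),bot.current_clock()))
E
python3 - <<'E'
from h import *
sq(1.0)
for o in (.88,.78,.68,.58,.5): sq(o)
save("wrist","p1")
E
```

```text
op 1.000 -> 92.3mm F 0.07 tcpx -0.0721 clk 17.62
op 0.880 -> 81.1mm F -0.35 tcpx -0.0720 clk 18.08
op 0.780 -> 71.6mm F -4.86 tcpx -0.0728 clk 18.52
op 0.680 -> 63.0mm F -5.73 tcpx -0.0730 clk 18.97
op 0.580 -> 53.5mm F -6.21 tcpx -0.0731 clk 19.41
op 0.500 -> 46.2mm F -6.53 tcpx -0.0732 clk 19.83
```

View pics/p1.png

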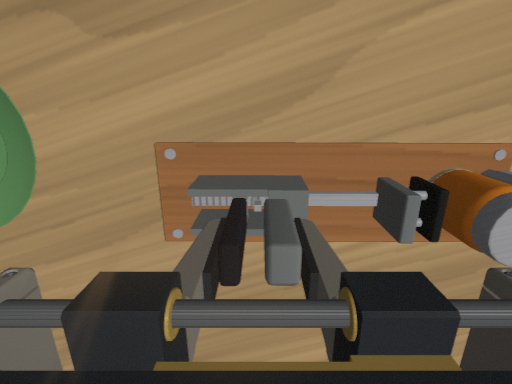

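```bash
python3 - <<'E'
from h import *
sq(1.0)
for o in (.75,.65,.57,.50): sq(o)
save("wrist","p2");save("scene","s2",(170,130,330,250),5)
E
```

```text
op 1.000 -> 92.1mm F 0.00 tcpx -0.0719 clk 20.79
op 0.750 -> 69.0mm F -5.30 tcpx -0.0732 clk 21.41
op 0.650 -> 59.8mm F -5.55 tcpx -0.0734 clk 21.85
op 0.570 -> 52.7mm F -6.34 tcpx -0.0736 clk 22.27
op 0.500 -> 46.0mm F -7.01 tcpx -0.0738 clk 22.68
```

View pics/p2.png

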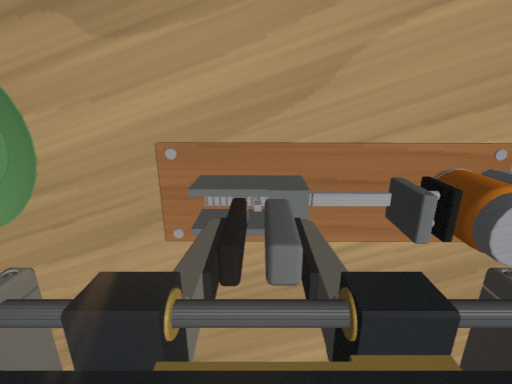

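View pics/s2.png

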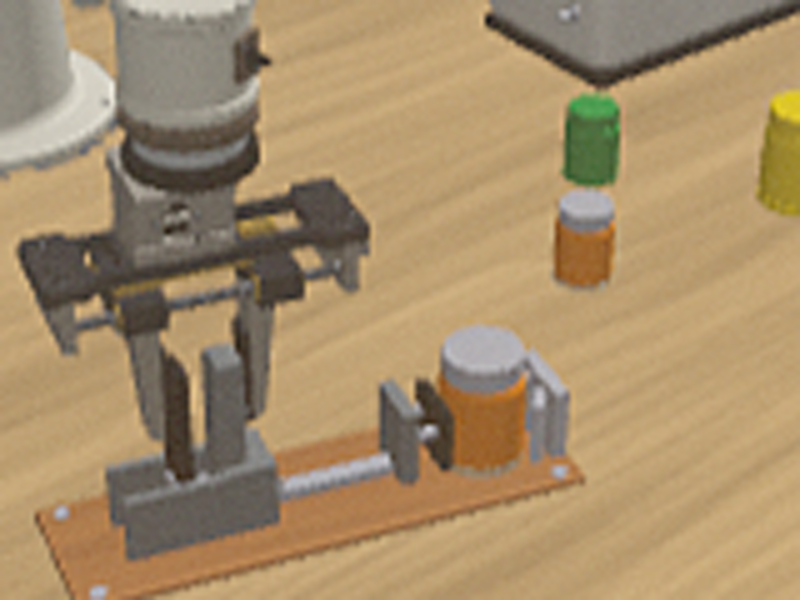

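```bash
cat >> h.py <<'E'
def step(op,n=20):
    bot.set_gripper(op,n);o=bot.current_opening();F=Fx(8);t=(tx()-o*.046+.110)*1000
    base=4.8+t/8
    print("op %.3f %.1fmm F %.2f t %.1f base %.2f pad~%.1fmm clk %.2f"%(op,o*92,F,t,base,(-F-base)/.8,bot.current_clock()));return (-F-base)/.8
E
python3 - <<'E'
from h import *
step(1.0)
for o in (.75,.70,.66,.63,.60,.57,.55,.53,.51,.49):
    if step(o)>4.5: break
save("wrist","p3");save("scene","s3",(170,130,330,250),5);save("top","t3",(215,145,345,225),6)
E
```

```text
op 1.000 92.2mm F 0.18 t -8.0 base 3.80 pad~-5.0mm clk 23.72
op 0.750 69.0mm F -3.45 t 3.3 base 5.21 pad~-2.2mm clk 24.37
op 0.700 64.6mm F -5.32 t 5.1 base 5.44 pad~-0.2mm clk 24.78
op 0.660 60.9mm F -6.56 t 6.6 base 5.62 pad~1.2mm clk 25.18
op 0.630 57.9mm F -7.55 t 7.8 base 5.78 pad~2.2mm clk 25.57
op 0.600 55.5mm F -7.69 t 9.0 base 5.93 pad~2.2mm clk 25.95
op 0.570 52.6mm F -7.88 t 10.5 base 6.11 pad~2.2mm clk 26.33
op 0.550 51.2mm F -8.06 t 11.1 base 6.19 pad~2.3mm clk 26.70
op 0.530 48.8mm F -7.98 t 12.3 base 6.33 pad~2.1mm clk 27.07
op 0.510 47.0mm F -8.90 t 13.0 base 6.43 pad~3.1mm clk 27.43
op 0.490 45.1mm F -7.80 t 14.2 base 6.57 pad~1.5mm clk 27.80
```

View pics/p3.png

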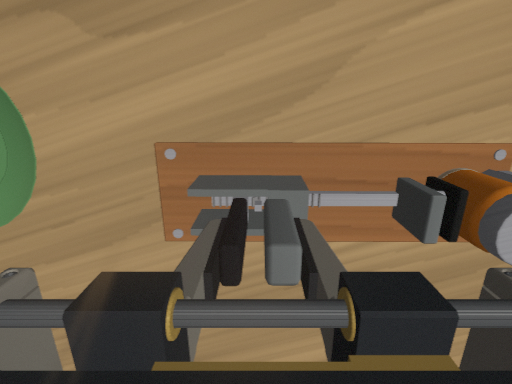

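View pics/s3.png

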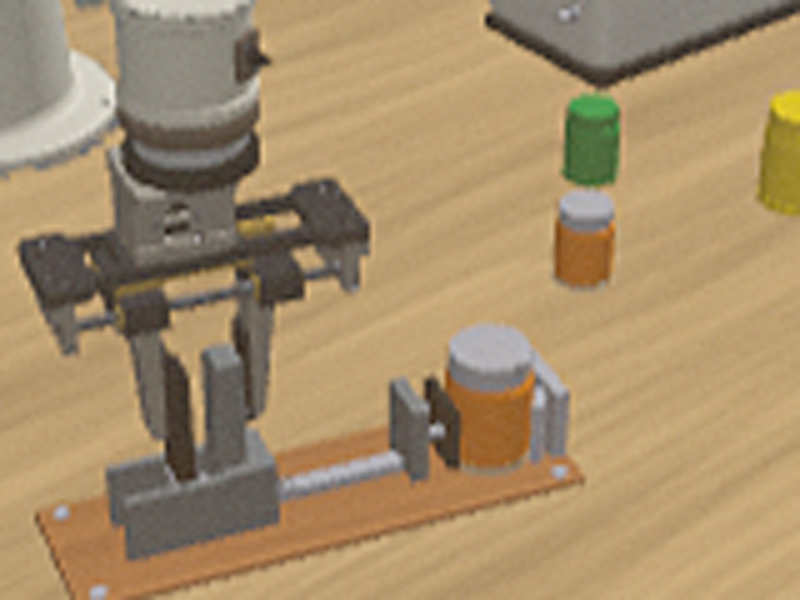

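```bash
python3 - <<'E'
from h import *
step(1.0)
for o in (.78,.75,.72,.69,.66,.64,.62,.60,.58,.56,.54,.52,.5):
    if step(o)>4.5: break
save("wrist","p4");save("scene","s4",(170,130,330,250),5)
E
```

```text
op 1.000 91.8mm F -0.15 t -7.8 base 3.83 pad~-4.6mm clk 28.90
op 0.780 71.6mm F -3.32 t 2.0 base 5.04 pad~-2.2mm clk 29.52
op 0.750 69.3mm F -3.49 t 3.4 base 5.22 pad~-2.2mm clk 29.90
op 0.720 65.7mm F -5.27 t 4.6 base 5.38 pad~-0.1mm clk 30.28
op 0.690 63.6mm F -6.29 t 5.4 base 5.47 pad~1.0mm clk 30.67
op 0.660 60.6mm F -7.39 t 6.6 base 5.63 pad~2.2mm clk 31.05
op 0.640 59.0mm F -7.97 t 7.2 base 5.70 pad~2.8mm clk 31.42
op 0.620 57.4mm F -8.83 t 7.8 base 5.78 pad~3.8mm clk 31.78
op 0.600 55.1mm F -9.01 t 8.8 base 5.90 pad~3.9mm clk 32.15
op 0.580 53.3mm F -10.32 t 9.5 base 5.98 pad~5.4mm clk 32.52
```

View pics/p4.png

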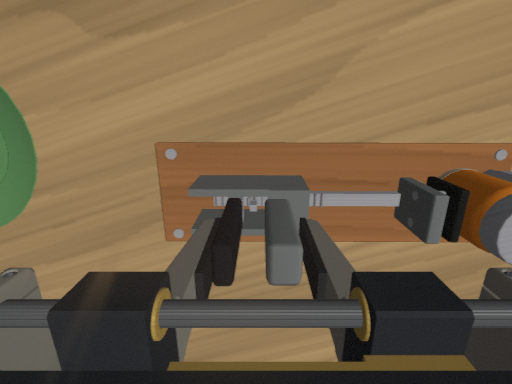

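View pics/s4.png

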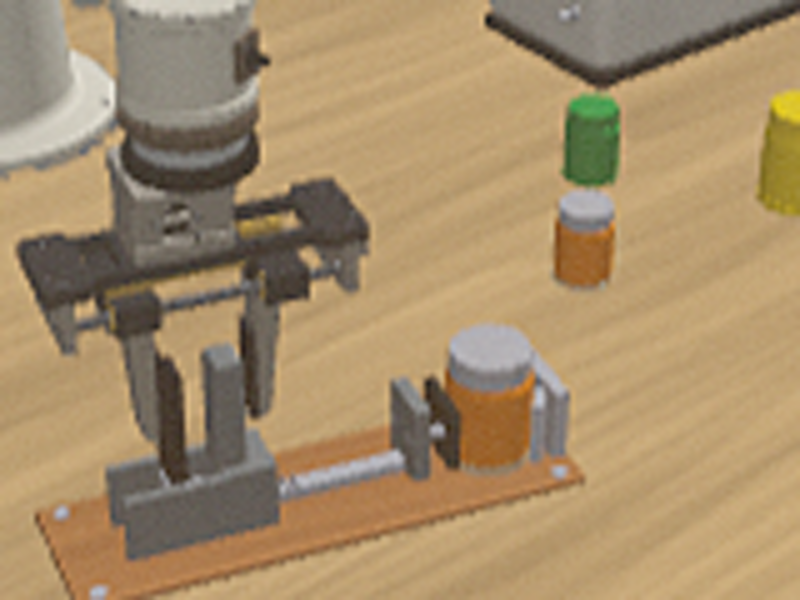

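```bash
python3 - <<'E'
import cv2,numpy as np
k=[cv2.resize(cv2.imread(f"pics/{n}.png")[160:255,350:512],None,fx=4,fy=3,interpolation=cv2.INTER_CUBIC) for n in("p1","p4")]
cv2.imwrite("pics/cmp.png",np.vstack(k))
E
```

```text
(no output)
```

View pics/cmp.png

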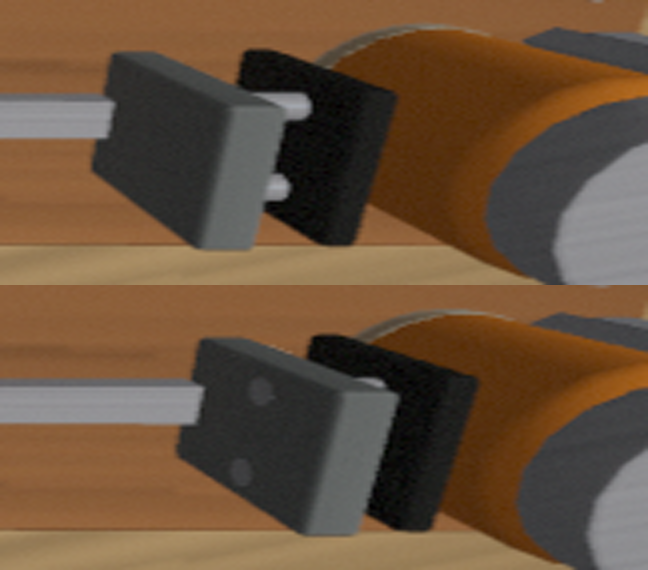

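```bash
python3 - <<'E'
from h import *
d=bot.read_camera("wrist")
c,s=np.cos(TH),np.sin(TH);Ri=np.array([[c,s],[-s,c]])
g=lambda x,y,z:(Ri@(ray(d,(x+.5)/4-.5+350,(y+.5)/3-.5+160,z)[:2]-O))*1000
for n,P,J in (("p1",(353,244),(252,248)),("p4",(432,529-285),(359,534-285)),("p1top",(397,95),(284,110)),("p4top",(478,378-285),(397,394-285))):
    p=g(*P,.058);j=g(*J,.064);print(n,np.round(p,1),np.round(j,1),"diff",p[0]-j[0])
step(.58)
E
```

```text
p1 [ 68.1 -19. ] [ 44.6 -17. ] diff 23.505426289937517
p4 [ 83.7 -19. ] [ 65.2 -17.2] diff 18.536102326581982
p1top [68.3 22.3] [44.2 20.4] diff 24.093433284108706
p4top [83.2 22.8] [64.6 20.7] diff 18.597314183267954
op 0.580 53.6mm F -9.88 t 9.3 base 5.97 pad~4.9mm clk 33.02
```

```bash
python3 - <<'E'
from h import *
step(.56);step(.54)
bot.hold(.3);step(.54)
save("wrist","p5");save("scene","s5",(170,130,330,250),5);save("top","t5")
import cv2
cv2.imwrite("pics/p5z.png",cv2.resize(cv2.imread("pics/p5.png")[160:255,350:512],None,fx=4,fy=3,interpolation=cv2.INTER_CUBIC))
E
```

```text
op 0.560 51.7mm F -10.67 t 10.1 base 6.06 pad~5.8mm clk 33.38
op 0.540 49.8mm F -11.36 t 10.8 base 6.16 pad~6.5mm clk 33.75
op 0.540 49.6mm F -11.07 t 10.9 base 6.17 pad~6.1mm clk 34.40
```

View pics/p5z.png

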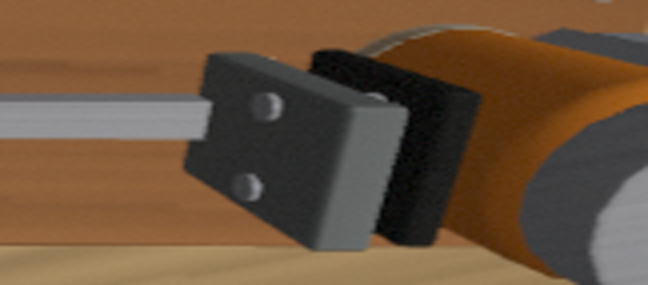

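View pics/t5.png

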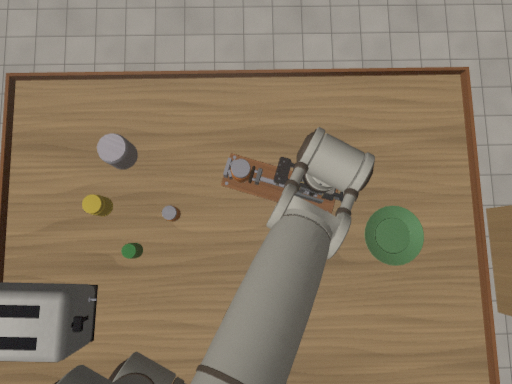

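View pics/s5.png

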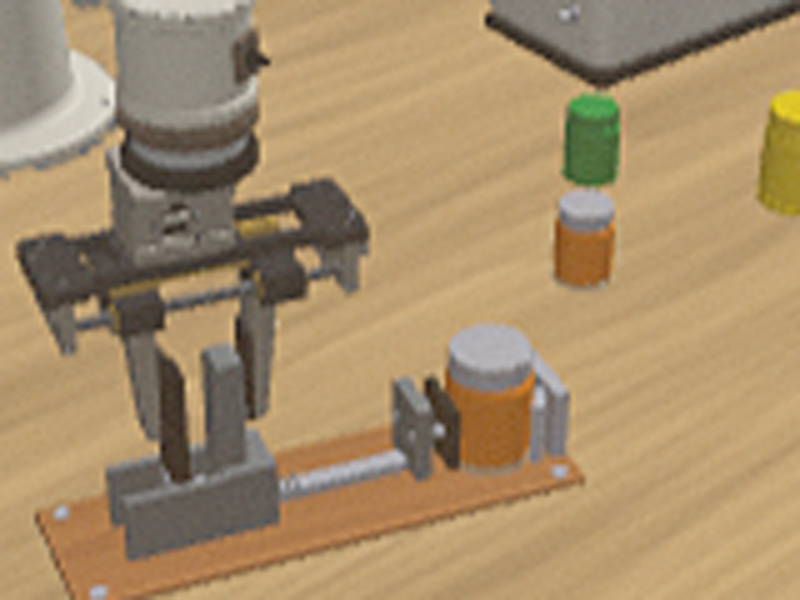

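Pad and jaw corners are at (434,244) and (367,249) in the zoom, which puts the squeeze at about 6.2 mm. The force gives 6.1–6.5 mm, so I'll squeeze a little more.

```bash
python3 - <<'E'
from h import *
step(.522);bot.hold(.5);step(.522)
save("wrist","p6")
import cv2
cv2.imwrite("pics/p6z.png",cv2.resize(cv2.imread("pics/p6.png")[160:255,350:512],None,fx=4,fy=3,interpolation=cv2.INTER_CUBIC))
E
```

```text
op 0.522 47.8mm F -12.06 t 11.7 base 6.26 pad~7.3mm clk 34.92
op 0.522 47.9mm F -11.53 t 11.6 base 6.25 pad~6.6mm clk 35.77
```

View pics/p6z.png

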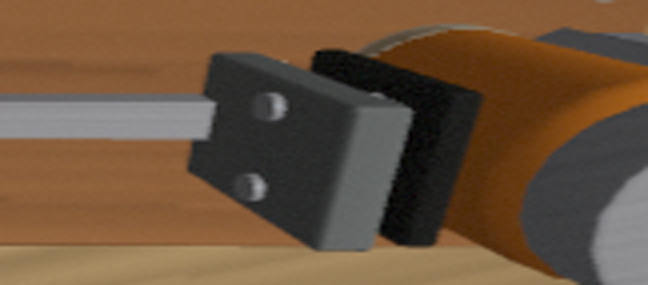

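Pad and jaw corners are now at about (435,244) and (372,249), which gives a squeeze of about 7 mm. The force gives 6.6–7.3 mm and it is stable, so I'm handing in.

```bash
python3 - <<'E'
from h import *
bot.job_done();print(bot.current_clock())
E
```

```text
the job is handed in; nothing more can be done
the job is handed in; nothing more can be done
```

I stood the larger orange jar upright between the pad and the V stop and let go of it. I then pumped the trigger with the fingers around the trigger and fixed grip. It took three strokes and a fourth, partial one, and I handed in at about 36 s still holding that squeeze.

- **Grip:** the last trigger force (11.5–12.1 N) puts the pad squeeze at about 6.6–7.3 mm. The wrist picture, measured by eye, gives about 7 mm. The highest squeeze I estimated was about 7.3 mm of the pad's 15 mm travel.
- **Jar:** it stood about 4 mm short of the stop when I let go, and the pad slid it the rest of the way on the third stroke. In the last scene picture, taken just before the final small squeeze, it was upright against the stop.
- **Bystanders:** in the last top picture the plate and tin were where they started. The arm hid the pink lid, so I did not check it again; the fingers stayed about 80 mm above the tray there.
- **Disagreements:**
  - The top and wrist cameras differed by up to about 5 mm on the clamp and jar positions; I went mainly by the wrist views.
  - The force reading dropped by about 0.5 N over the last half-second hold, within its noise.

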